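# Start the tensile tester from its key console

### The arm

A 7-joint arm with a two-finger parallel gripper is mounted at the origin on a cart in front of the work surface, level with it; the furniture and walls round the work are solid. World frame = base frame: x ahead of the robot, y to its left, z up, the work surface at z = 0. Lengths are in mm, angles in degrees, forces in N, time in s.
With the tool pointing down it reaches from about 425 to 825 mm from the base axis. Payload 3.6 kg.
Tool frame: the origin (TCP) lies midway between the tips of the shut fingers; the grasp point (between the pads) lies 19 mm behind it; z points along the fingers, y is the line along which they close (so a half turn about z gives the same grasp; the last joint's range is limited). The gripper opens to 85 mm and grips with 20 to 120 N. Pads are 22 mm wide; open, the fingers measure 114 mm over their backs; the gripper's body (76 mm by 85 mm) begins 54 mm behind the grasp point. The pads swing forward as they close: fully open they stand 13 mm farther back than shut.
Start: joints at [61.679, 35.231, -0.722, 81.555, 0.464, 63.22, -2.315], TCP at [293.106, -580.131, 231.297] pointing down, gripper open.
Joint ranges: [-178.69, 178.69], [-17.37, 117.87], [-77.05, 75.6], [15.02, 138.74], [-78.02, 258.01], [0.78, 113.62], [-162.83, 162.83]. Speed limits (degrees/s): [159.86, 159.86, 180, 180, 180, 180, 180].

### API

Orientations are given as a 3x3 rotation matrix whose columns are the frame's x, y, z axes.
In Python, from cell import env, cams gives the robot as it stands.
- The arm moves only by the tool play_rows, never from a script. Its argument "steps" is a list of rows, each an object of numbers: "hand": the gripper command: -1 is fully open, 1 is shut, values between are in proportion; "tx", "ty", "tz": the shift along the tool's x, y, z in cm; "twist": the turn about the tool's z in rad. A call has 1 to 10 rows; each row shifts and turns the commanded pose from where the row before left it, along the tool's axes as they then stand; what a row does not reach is not made up. A row lasts 1/12 s, in which the tool goes at most 41.7 mm and 7.16 degrees, less where a joint would pass 70% of its speed; a pose out of reach is approached as far as the arm can. A call is refused whole if a number of a shift passes 4.17 or a number of a turn 0.125, either way. A call with a gripper value outside its range is refused whole. The fingers move at their own pace and stop on an object; "force" is the grip in N (left out, the last holds). Time passes only in rows, so rows that do not move let the fingers close. It gives the time, the measured TCP pose, the force, the opening and the grip force at its end, in the units of the state.
- env.read_state(): the state, without advancing time (a new reading comes with each control period).
- cams.capture(name): name is "side" or "top" or "wrist"; returns a dict with "pixels" (384x512x3 uint8, red, green, blue), "range_z" (384x512 float32, mm along the optical axis (not along the pixel's ray), 0 where there is no reading), "fx", "fy", "cx", "cy" (pixels), "R" (3x3) and "t" (3): a world point X has camera coordinates R X + t; the wrist camera has in their place "T_tool_cam" (4x4, takes a point from camera to tool coordinates, whose origin is the TCP and whose axes are the flange's). Camera axes: x right, y down, z forward; pixel columns grow to the right and rows downward; lengths in mm; the calibration is good to about 2 mm. A picture is of the moment at which its call begins: read the wrist's pose just before it.
- env.job_done(): hands the job in; it is judged then, once.
The state is a dict: "clock": time; "joint_pos": joint angles; "qvel": joint speeds; "joint_torque": joint torques, N m; "position": TCP position; "eef_rot": TCP orientation; "force": force on the tool from outside, world axes, zero at the start; "wrist_torque": the same for the moment, N m; "grip_width": opening from 0.0 (shut) to 1.0 (fully open); "grasp_force": force on a finger pad.
Only numpy, scipy, OpenCV 4.12 (cv2) and the standard library are available. Lean on these libraries where they do the work, as an engineer would, in place of code of your own. Each camera call takes 0.05 s, during which the arm holds its last target. There are 200 camera calls.

### The job

Start the tensile tester from the grey key console on the bench. With the fingertips, first press the square key all the way down (zero the load), then the round key all the way down (drive on) - both latch and stay down - and then press the long bar key all the way down and keep it there: it is hold-to-run, so the program finishes while the fingers are still holding the bar down. Never press the mushroom-headed stop button, press no key out of turn, and leave the loose things round the console where they are; nothing is to be picked up.

Things in the scene. Friction and masses are not known exactly. Their poses are not given: they have to be found in the camera images.
- console: Low grey console fixed to the bench, 104 mm deep (its x), 284 mm wide (its y), top panel 30 mm above the bench. Origin at the centre of its underside, x axis pointing from its front edge to its rear. Four keys stand in one row along its y axis, 12 mm nearer the front than the origin, 62 mm apart, at y = -93, -31, +31, +93 mm; which key is in which place differs each time. A narrow black display window lies behind them.
- square_key_top (a point): Centre of the top face of the square key, 32 x 32 mm, flat, horizontal, 14 mm above the console's panel when up. The point moves with the key. Its key is mid-grey plastic in a flat black bezel. 
- round_key_top (a point): Centre of the top face of the round key, 28 mm in diameter, flat, horizontal, 14 mm above the panel when up. The point moves with the key. Its key is mid-grey plastic in a flat black bezel. 
- bar_key_top (a point): Centre of the top face of the long bar key, 60 mm along the console's x, 18 mm along its y, flat, horizontal, 14 mm above the panel when up. The point moves with the key. Its key is mid-grey plastic in a flat black bezel. 
- stop_key_top (a point): Top of the mushroom-headed stop button, a domed grey head 46 mm in diameter, the widest and tallest of the four, whose top stands 34 mm above the panel. It must not be pressed. The point moves with the button.
- square_key (a joint): The square key's travel. Joint value = how far it is pressed down in m: near 0 when up (it may start up to 1 mm in), 0.007 all the way down on its stop. It is a latching key: it slides down against about 4 N of friction, has no return spring and stays where it is left.
- round_key (a joint): The round key's travel. Joint value = how far it is pressed down in m: near 0 when up (it may start up to 1 mm in), 0.007 all the way down on its stop. It is a latching key: it slides down against about 4 N of friction, has no return spring and stays where it is left.
- bar_key (a joint): The long bar key's travel. Joint value = how far it is pressed down in m: 0 up, 0.007 all the way down on its stop. It is sprung: about 2 N starts it, about 5.5 N holds it fully down, and it comes up again when let go.
- stop_key (a joint): The mushroom stop button's travel. Joint value = how far it is pressed down in m: 0 up, 0.007 all the way down on its stop. It is sprung: about 2 N starts it, about 5.5 N holds it fully down, and it comes up again when let go. It must stay up.
- weight: Loose balance weight with a small knob on top, 29 mm in diameter, 48 mm tall, beside the console's left (+y) end. Origin at the centre of its underside. To be left alone.
- vial: Loose capped vial, 26 mm in diameter, 58 mm tall, beside the console's right (-y) end. Origin at the centre of its underside. To be left alone.
- specimen: Loose flat black dog-bone test strip, 20 x 150 x 4 mm, lying in front of the console (towards the robot), about along the console's y. Origin at the centre of its underside. To be left alone.

How it is judged:
By the outcome, as a careful person would: the job done as asked, in the order asked, and still so for the second after the job is handed in, while the arm keeps its last pose, push and grip.
It also fails if it takes over 29 s, if anything falls off the work surface, if the arm or the gripper's body presses on something with over 40 N, if the wrist force passes 120 N, or if a joint passes its speed limit or range.

## Working session

There is one attempt and no reset: what is moved stays moved. The work goes in short steps, Python scripts to look and compute and a tool call to move; the robot and the scene stay as the last step left them, time stands still between calls to the robot, and variables do not carry over. Pictures are saved under pics/ and viewed, at most 10 in all, crops included, and the job is handed in when it is done.

Besides the shell and the picture viewer there is one more tool, called after ">>>" as name([rows], argument=value, ...), one row to a line, values as JSON. play_rows: Moves the arm, as the interface text tells. Its arguments: {"type":"object","properties":{"steps":{"type":"array"},"force":{"type":"number"}},"required":["steps"]}

```bash
mkdir -p pics; python3 - <<'E'
from cell import env,cams
import cv2,numpy as np
s=env.read_state();print(s)
for n in("top","side"):
    c=cams.capture(n);cv2.imwrite(f"pics/{n}0.png",cv2.cvtColor(c["pixels"],cv2.COLOR_RGB2BGR))
    np.savez(f"{n}0.npz",**c);print(n,c["fx"],c["cx"],c["R"],c["t"])
E
```

```text
{'clock': 0.0, 'joint_pos': array([61.67966826, 35.29008844, -0.72234677, 81.64178667,  0.46426781,
       63.21796962, -2.31369884]), 'qvel': array([-0.01612057,  0.14476475,  0.01512396, -0.13741387, -0.0428113 ,
       -0.02315944,  0.03190412]), 'joint_torque': array([ 4.24676164e-04, -4.69222856e+01,  2.59363214e-01, -1.71038264e+01,
        9.96909337e-03,  9.62856895e-03,  3.69159167e-06]), 'position': array([ 292.75032326, -579.48895127,  230.12596936]), 'eef_rot': array([[ 8.92534494e-01,  4.50977545e-01, -1.19640338e-03],
       [ 4.50979130e-01, -8.92531611e-01,  2.26889779e-03],
       [-4.46058800e-05, -2.56462249e-03, -9.99996710e-01]]), 'force': array([-0.84570802,  0.21228706, -0.6965697 ]), 'wrist_torque': array([ 0.01041977, -0.05085145,  0.00510836]), 'grasp_force': 0.0, 'grip_width': 0.9970043458519386}
top 483.9973790616076 248.54886177486708 [[-0.07317901 -0.99730464 -0.00531887]
 [-0.97545646  0.07268438 -0.20785011]
 [ 0.20767648 -0.01002194 -0.97814623]] [-210.00280255  520.07524933  968.02457759]
side 440.03508949334457 249.11648297922525 [[-0.98208988 -0.18725013  0.02090107]
 [-0.09604081  0.4020779  -0.91055452]
 [ 0.16209759 -0.89625373 -0.41286029]] [440.19974474 210.98128475 829.05004006]
```

View pics/top0.png

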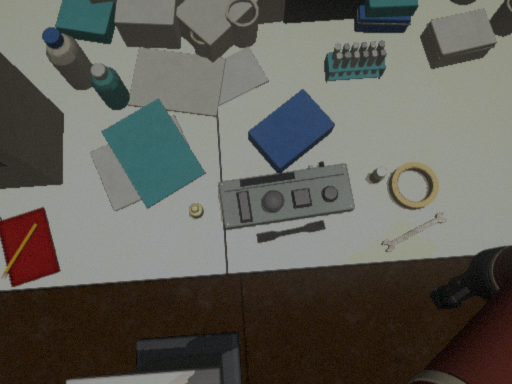

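View pics/side0.png

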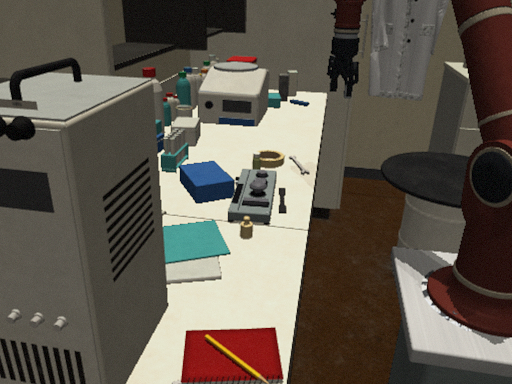

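Top view: the console runs from (221,180) to (352,210). From left (+y): bar (244,206), stop (272,201), square (302,198), round (331,193). The weight is at (196,210), the vial at (379,174) and the specimen at (291,232).

```bash
cat >h.py <<'E'
import numpy as np,cv2
def cloud(c,R,t):
    z=c["range_z"].astype(float);v,u=np.indices(z.shape)
    P=np.stack([(u-c["cx"])/c["fx"]*z,(v-c["cy"])/c["fy"]*z,z],-1)
    W=(P-t)@R; W[z==0]=np.nan; return W   # R^T(P-t)
def ray(c,R,t,uv,h):
    d=R.T@np.array([(uv[0]-c["cx"])/c["fx"],(uv[1]-c["cy"])/c["fy"],1]);o=-R.T@t
    return o+d*(h-o[2])/d[2]
def analyse(W,box):
    m=(W[...,0]>box[0])&(W[...,0]<box[1])&(W[...,1]>box[2])&(W[...,1]<box[3])
    return m
E
python3 - <<'E'
from h import *
c=dict(np.load("top0.npz"));R,t=c["R"],c["t"]
W=cloud(c,R,t)
for n,uv,h in(("bar",(244,206),44),("stop",(272,201),64),("sq",(302,198),44),("rd",(331,193),44),("wt",(196,208),48),("vial",(379,173),58),("spec",(291,232),4)):
    print(n,ray(c,R,t,uv,h).round(1),W[uv[1],uv[0]].round(1))
Z=W[...,2];m=((Z>22)&(Z<37)).astype(np.uint8);m[:160]=0;m[235:]=0;m[:,:215]=0;m[:,360:]=0
p=W[m>0];print(len(p),np.median(p[:,2]))
n,l,s,cc=cv2.connectedComponentsWithStats(m);k=1+np.argmax(s[1:,4]);p=W[l==k]
r=cv2.minAreaRect(p[:,:2].astype(np.float32));print(r)
g=c["pixels"][155:245,185:400];g=cv2.resize(cv2.cvtColor(g,cv2.COLOR_RGB2BGR),None,fx=3.7,fy=3.7,interpolation=cv2.INTER_CUBIC)
cv2.imwrite("pics/crop1.png",g)
E
```

```text
bar [ 477.3 -236.2   44. ] [ 476.8 -236.2   46.5]
stop [ 479.8 -295.1   64. ] [ 480.2 -295.2   61.8]
sq [ 485.4 -360.4   44. ] [ 485.5 -360.5   43.3]
rd [ 491.6 -423.    44. ] [ 491.6 -423.    44.2]
wt [ 479.8 -134.8   48. ] [ 479.7 -134.8   48.5]
vial [ 524.4 -526.5   58. ] [ 524.2 -526.3   58.6]
spec [ 419.6 -334.1    4. ] [ 419.7 -334.2    3.8]
5244 29.831974776022225
((501.47564697265625, -327.934814453125), (111.83529663085938, 284.3055419921875), 4.217129230499268)
```

View pics/crop1.png

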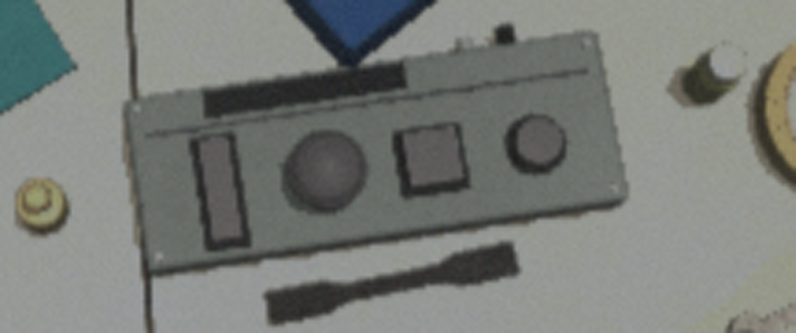

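The crop confirms the order: bar, stop, square, round from left to right. Next I move over the square key with the fingers shut.

>>> play_rows([
  {"hand":1,"tx":3.0,"ty":-1.2,"tz":0.8},
  {"hand":1,"tx":3.0,"ty":-1.2,"tz":0.8},
  {"hand":1,"tx":3.0,"ty":-1.2,"tz":0.8},
  {"hand":1,"tx":3.0,"ty":-1.2,"tz":0.8},
  {"hand":1,"tx":3.0,"ty":-1.2,"tz":0.8},
  {"hand":1,"tx":3.0,"ty":-1.2,"tz":0.8},
  {"hand":1,"tx":3.0,"ty":-1.2,"tz":0.8},
  {"hand":1,"tx":3.0,"ty":-1.2,"tz":0.8},
  {"hand":1,"tx":3.0,"ty":-1.2,"tz":0.8},
  {"hand":1},
], force=40)

```text
$.steps[0]: bad value
```

>>> play_rows([
  {"hand":1,"twist":0.1},
  {"hand":1,"twist":0.1},
  {"hand":1,"twist":0.1},
  {"hand":1,"twist":0.09},
  {"hand":1},
  {"hand":1},
])

```text
$.steps[0]: bad value
```

```bash
cat >look.py <<'E'
import sys
from h import *
from cell import env,cams
def look(name):
    s=env.read_state();c=cams.capture("wrist")
    T=np.eye(4);T[:3,:3]=s["eef_rot"];T[:3,3]=s["position"]
    M=T@c["T_tool_cam"];R=M[:3,:3].T;t=-R@M[:3,3]
    cv2.imwrite(f"pics/{name}.png",cv2.cvtColor(c["pixels"],cv2.COLOR_RGB2BGR))
    np.savez(name+".npz",**{**c,"R":R,"t":t})
    print(s["clock"],s["position"].round(1),s["eef_rot"].round(3).tolist(),s["force"].round(1),s["grip_width"])
    return c,R,t
E
python3 -c "
from look import *
look('w1')"
```

```text
0.1 [ 292.8 -579.5  230.2] [[0.893, 0.451, -0.001], [0.451, -0.893, 0.002], [-0.0, -0.002, -1.0]] [ 0.8 -0.3 -0.5] 0.9991067938408654
```

View pics/w1.png

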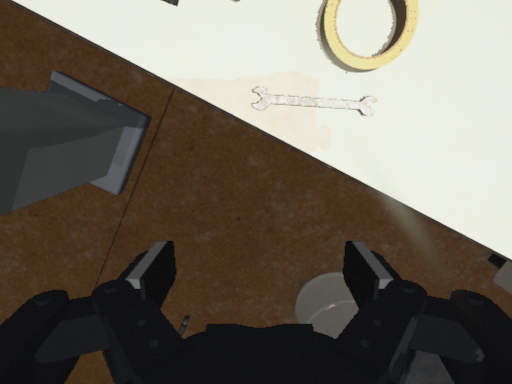

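The picture is still from the start pose: open fingers at (150,270) and (365,270), bench edge beyond. The rows were refused, probably because every field has to be present.

>>> play_rows([
  {"hand":1,"tx":3.0,"ty":-1.2,"tz":0.8,"twist":0},
  {"hand":1,"tx":3.0,"ty":-1.2,"tz":0.8,"twist":0},
  {"hand":1,"tx":3.0,"ty":-1.2,"tz":0.8,"twist":0},
  {"hand":1,"tx":3.0,"ty":-1.2,"tz":0.8,"twist":0},
  {"hand":1,"tx":3.0,"ty":-1.2,"tz":0.8,"twist":0},
  {"hand":1,"tx":3.0,"ty":-1.2,"tz":0.8,"twist":0},
  {"hand":1,"tx":3.0,"ty":-1.2,"tz":0.8,"twist":0},
  {"hand":1,"tx":3.0,"ty":-1.2,"tz":0.8,"twist":0},
  {"hand":1,"tx":3.0,"ty":-1.2,"tz":0.8,"twist":0},
], force=40)

```text
clock: 0.9
position: [486.1, -360.6, 158.7]
eef_rot: [[0.893, 0.451, -0.0], [0.451, -0.893, 0.0], [-0.0, -0.001, -1.0]]
force: [1.1, 0.4, -0.4]
grip_width: 0.001
grasp_force: 0.0
```

>>> play_rows([
  {"hand":1,"tx":0,"ty":0,"tz":0,"twist":0.1},
  {"hand":1,"tx":0,"ty":0,"tz":0,"twist":0.1},
  {"hand":1,"tx":0,"ty":0,"tz":0,"twist":0.1},
  {"hand":1,"tx":0,"ty":0,"tz":0,"twist":0.09},
  {"hand":1,"tx":0,"ty":0,"tz":0,"twist":0},
  {"hand":1,"tx":0,"ty":0,"tz":0,"twist":0},
])

```text
clock: 1.4
position: [485.3, -361.7, 159.1]
eef_rot: [[0.997, 0.08, -0.001], [0.08, -0.997, 0.0], [-0.001, -0.0, -1.0]]
force: [-0.2, 0.5, 0.4]
grip_width: 0.0
grasp_force: 0.0
```

```bash
python3 -c "
from look import *
look('w2')"
```

```text
1.4 [ 485.3 -361.7  159.1] [[0.997, 0.08, -0.001], [0.08, -0.997, 0.0], [-0.001, -0.0, -1.0]] [-0.2  0.5  0.4] 8.124539816887704e-06
```

View pics/w2.png

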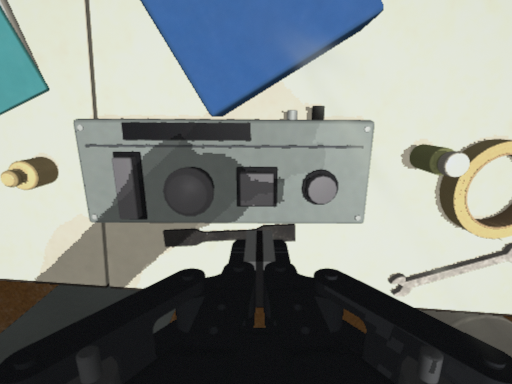

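Wrist view: bar top about (125,185), stop (189,191), square (260,188), round (321,188). The fingers are shut at (258,240). I'll cross-check the positions.

```bash
python3 - <<'E'
from h import *
c=dict(np.load("w2.npz"));R,t=c["R"],c["t"];W=cloud(c,R,t)
lab=W[...,2]
for n,uv,h in(("bar",(125,185),44),("stop",(189,190),64),("sq",(259,188),44),("rd",(321,188),44)):
    m=(abs(lab-44)<4)&(np.hypot(W[...,0]-ray(c,R,t,uv,h)[0],W[...,1]-ray(c,R,t,uv,h)[1])<25)
    b=W[m];e=[(np.percentile(b[:,i],3)+np.percentile(b[:,i],97))/2 for i in(0,1)] if len(b) else 0
    print(n,ray(c,R,t,uv,h).round(1),W[uv[1],uv[0]].round(1),len(b),np.round(e,1), b[:,2].mean().round(1) if len(b) else 0)
E
```

```text
bar [ 481.4 -235.6   44. ] [ 481.  -235.    42.7] 1025 [ 481.3 -235.4] 43.4
stop [ 486.9 -299.9   64. ] [ 487.  -300.    64.1] 0 0 0
sq [ 488.7 -360.6   44. ] [ 488.3 -360.6   42.7] 1106 [ 487.  -358.4] 43.2
rd [ 493.4 -418.5   44. ] [ 493.2 -418.7   43.2] 650 [ 491.5 -419.9] 42.9
```

>>> play_rows([
  {"hand":1,"tx":0.1,"ty":-0.15,"tz":2.5,"twist":0},
  {"hand":1,"tx":0,"ty":0,"tz":3.0,"twist":0},
  {"hand":1,"tx":0,"ty":0,"tz":3.0,"twist":0},
  {"hand":1,"tx":0,"ty":0,"tz":1.8,"twist":0},
  {"hand":1,"tx":0,"ty":0,"tz":0,"twist":0},
  {"hand":1,"tx":0,"ty":0,"tz":0,"twist":0},
])

```text
clock: 1.95
position: [485.8, -360.3, 55.7]
eef_rot: [[0.997, 0.078, -0.001], [0.078, -0.997, 0.001], [-0.001, -0.002, -1.0]]
force: [0.3, -0.1, 0.8]
grip_width: 0.001
grasp_force: 0.0
```

>>> play_rows([
  {"hand":1,"tx":0,"ty":0,"tz":0.2,"twist":0},
  {"hand":1,"tx":0,"ty":0,"tz":0.2,"twist":0},
  {"hand":1,"tx":0,"ty":0,"tz":0.2,"twist":0},
  {"hand":1,"tx":0,"ty":0,"tz":0.2,"twist":0},
  {"hand":1,"tx":0,"ty":0,"tz":0.2,"twist":0},
  {"hand":1,"tx":0,"ty":0,"tz":0,"twist":0},
  {"hand":1,"tx":0,"ty":0,"tz":0,"twist":0},
])

```text
clock: 2.53
position: [486.2, -360.3, 46.3]
eef_rot: [[0.997, 0.078, -0.0], [0.078, -0.997, 0.0], [-0.0, -0.0, -1.0]]
force: [-0.6, -1.1, 0.0]
grip_width: 0.002
grasp_force: 0.0
```

>>> play_rows([
  {"hand":1,"tx":0,"ty":0,"tz":0.2,"twist":0},
  {"hand":1,"tx":0,"ty":0,"tz":0.2,"twist":0},
  {"hand":1,"tx":0,"ty":0,"tz":0.2,"twist":0},
  {"hand":1,"tx":0,"ty":0,"tz":0,"twist":0},
  {"hand":1,"tx":0,"ty":0,"tz":0,"twist":0},
])

```text
clock: 2.95
position: [486.5, -360.6, 40.4]
eef_rot: [[0.997, 0.078, 0.001], [0.078, -0.997, -0.0], [0.001, 0.0, -1.0]]
force: [0.6, -0.6, 1.2]
grip_width: -0.003
grasp_force: 0.8
```

>>> play_rows([
  {"hand":1,"tx":0,"ty":0,"tz":0.2,"twist":0},
  {"hand":1,"tx":0,"ty":0,"tz":0.1,"twist":0},
  {"hand":1,"tx":0,"ty":0,"tz":0.1,"twist":0},
  {"hand":1,"tx":0,"ty":0,"tz":0,"twist":0},
  {"hand":1,"tx":0,"ty":0,"tz":0,"twist":0},
])

```text
clock: 3.37
position: [486.5, -360.6, 37.1]
eef_rot: [[0.997, 0.078, 0.001], [0.078, -0.997, -0.0], [0.001, 0.0, -1.0]]
force: [-1.3, 0.8, 7.5]
grip_width: -0.004
grasp_force: 3.6
```

>>> play_rows([
  {"hand":1,"tx":0,"ty":0,"tz":0.1,"twist":0},
  {"hand":1,"tx":0,"ty":0,"tz":0.1,"twist":0},
  {"hand":1,"tx":0,"ty":0,"tz":0,"twist":0},
  {"hand":1,"tx":0,"ty":0,"tz":0,"twist":0},
])

```text
clock: 3.7
position: [486.6, -360.6, 37.0]
eef_rot: [[0.997, 0.078, 0.001], [0.078, -0.997, -0.0], [0.001, 0.001, -1.0]]
force: [-3.4, 2.9, 17.0]
grip_width: -0.002
grasp_force: 8.8
```

The square key is on its stop: z stays at 37.0 while the force climbs to 17 N. Now the round key.

>>> play_rows([
  {"hand":1,"tx":0,"ty":0,"tz":-1.5,"twist":0},
  {"hand":1,"tx":0,"ty":0,"tz":-1.5,"twist":0},
  {"hand":1,"tx":0,"ty":3.0,"tz":0,"twist":0},
  {"hand":1,"tx":0,"ty":3.0,"tz":0,"twist":0},
  {"hand":1,"tx":0,"ty":0,"tz":0.8,"twist":0},
  {"hand":1,"tx":0,"ty":0,"tz":0.6,"twist":0},
  {"hand":1,"tx":0,"ty":0,"tz":0,"twist":0},
  {"hand":1,"tx":0,"ty":0,"tz":0,"twist":0},
])

```text
clock: 4.37
position: [490.7, -417.9, 48.9]
eef_rot: [[0.997, 0.079, -0.002], [0.079, -0.997, 0.004], [-0.002, -0.004, -1.0]]
force: [0.5, 0.2, 0.3]
grip_width: -0.004
grasp_force: 0.0
```

```bash
python3 - <<'E'
from look import *
c,R,t=look('w3');W=cloud(c,R,t)
for n,p in(("sq",(486.5,-360)),("bar",(479,-236)),("stop",(484,-298))):
    m=np.hypot(W[...,0]-p[0],W[...,1]-p[1])<7
    print(n,m.sum(),np.median(W[m][:,2]) if m.any() else 0)
E
```

```text
4.3667 [ 490.7 -417.9   48.9] [[0.997, 0.079, -0.002], [0.079, -0.997, 0.004], [-0.002, -0.004, -1.0]] [0.5 0.2 0.3] -0.0037505123058754666
sq 407 36.46271546200612
bar 0 0
stop 580 63.48255860174601
```

>>> play_rows([
  {"hand":1,"tx":0,"ty":0.25,"tz":0,"twist":0},
  {"hand":1,"tx":0,"ty":0,"tz":0.2,"twist":0},
  {"hand":1,"tx":0,"ty":0,"tz":0.2,"twist":0},
  {"hand":1,"tx":0,"ty":0,"tz":0.2,"twist":0},
  {"hand":1,"tx":0,"ty":0,"tz":0.2,"twist":0},
  {"hand":1,"tx":0,"ty":0,"tz":0.2,"twist":0},
  {"hand":1,"tx":0,"ty":0,"tz":0.1,"twist":0},
  {"hand":1,"tx":0,"ty":0,"tz":0,"twist":0},
  {"hand":1,"tx":0,"ty":0,"tz":0,"twist":0},
])

```text
clock: 5.17
position: [491.2, -422.6, 39.4]
eef_rot: [[0.997, 0.078, 0.0], [0.078, -0.997, 0.0], [0.0, -0.0, -1.0]]
force: [0.0, 1.3, 2.5]
grip_width: -0.003
grasp_force: 1.4
```

>>> play_rows([
  {"hand":1,"tx":0,"ty":0,"tz":0.1,"twist":0},
  {"hand":1,"tx":0,"ty":0,"tz":0.1,"twist":0},
  {"hand":1,"tx":0,"ty":0,"tz":0,"twist":0},
  {"hand":1,"tx":0,"ty":0,"tz":0,"twist":0},
])

```text
clock: 5.5
position: [491.2, -422.5, 37.2]
eef_rot: [[0.997, 0.078, 0.0], [0.078, -0.997, 0.0], [0.0, -0.0, -1.0]]
force: [-0.3, 1.0, 3.4]
grip_width: -0.002
grasp_force: 1.6
```

>>> play_rows([
  {"hand":1,"tx":0,"ty":0,"tz":0.1,"twist":0},
  {"hand":1,"tx":0,"ty":0,"tz":0.1,"twist":0},
  {"hand":1,"tx":0,"ty":0,"tz":0.1,"twist":0},
  {"hand":1,"tx":0,"ty":0,"tz":0,"twist":0},
  {"hand":1,"tx":0,"ty":0,"tz":0,"twist":0},
])

```text
clock: 5.92
position: [491.3, -422.6, 37.0]
eef_rot: [[0.997, 0.078, 0.001], [0.078, -0.997, 0.0], [0.001, -0.0, -1.0]]
force: [-3.0, 4.0, 16.5]
grip_width: 0.002
grasp_force: 8.2
```

The round key is down as well (37.0 mm, 16.5 N). Next I lift, pass high over the stop button and go to the bar.

>>> play_rows([
  {"hand":1,"tx":0,"ty":0,"tz":-2.5,"twist":0},
  {"hand":1,"tx":0,"ty":0,"tz":-3.5,"twist":0},
  {"hand":1,"tx":0,"ty":0,"tz":-3.5,"twist":0},
  {"hand":1,"tx":0,"ty":-3.1,"tz":0,"twist":0},
  {"hand":1,"tx":0.2,"ty":-3.1,"tz":0,"twist":0},
  {"hand":1,"tx":0,"ty":-3.1,"tz":0,"twist":0},
  {"hand":1,"tx":0,"ty":-3.1,"tz":0,"twist":0},
  {"hand":1,"tx":0,"ty":-3.1,"tz":0,"twist":0},
  {"hand":1,"tx":0,"ty":-3.1,"tz":0,"twist":0},
  {"hand":1,"tx":0,"ty":0,"tz":0,"twist":0},
])

```text
clock: 6.75
position: [478.6, -228.8, 128.5]
eef_rot: [[0.996, 0.087, -0.002], [0.087, -0.996, 0.007], [-0.002, -0.007, -1.0]]
force: [1.5, 0.1, -0.4]
grip_width: 0.0
grasp_force: 0.0
```

```bash
python3 - <<'E'
from look import *
c,R,t=look('w4');W=cloud(c,R,t)
for n,p in(("sq",(486.5,-360)),("rd",(491.3,-421)),("bar",(479,-236)),("stop",(484,-298))):
    m=np.hypot(W[...,0]-p[0],W[...,1]-p[1])<7
    print(n,m.sum(),np.median(W[m][:,2]) if m.any() else 0)
m=(abs(W[...,2]-44)<4)&(np.hypot(W[...,0]-479,W[...,1]+236)<35)
b=W[m];print([np.percentile(b[:,i],(3,97)).round(1) for i in(0,1)])
E
```

```text
6.75 [ 478.6 -228.8  128.5] [[0.996, 0.087, -0.002], [0.087, -0.996, 0.007], [-0.002, -0.007, -1.0]] [ 1.5  0.1 -0.4] 8.237416423745273e-05
sq 200 36.43519895652287
rd 197 36.445543666995185
bar 538 143.53824823466897
stop 251 63.547098766677614
[array([452.8, 505.8]), array([-243.8, -225.9])]
```

View pics/w4.png

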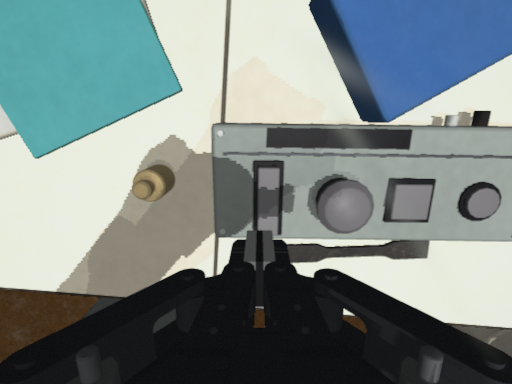

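The square and round keys read about 36.4 mm, so both are latched, and the stop is still up. The bar is at (268,197), just beyond the fingers, which are at (259,240). Now I descend.

>>> play_rows([
  {"hand":1,"tx":0,"ty":0,"tz":0,"twist":0},
  {"hand":1,"tx":0,"ty":0,"tz":2.0,"twist":0},
  {"hand":1,"tx":0,"ty":0,"tz":2.5,"twist":0},
  {"hand":1,"tx":0,"ty":0,"tz":2.0,"twist":0},
  {"hand":1,"tx":0,"ty":0,"tz":0.8,"twist":0},
  {"hand":1,"tx":0,"ty":0,"tz":0,"twist":0},
  {"hand":1,"tx":0,"ty":0,"tz":0,"twist":0},
])

```text
clock: 7.38
position: [478.7, -238.5, 56.3]
eef_rot: [[0.997, 0.076, 0.0], [0.076, -0.997, -0.001], [-0.0, 0.001, -1.0]]
force: [-0.0, -0.1, 0.7]
grip_width: -0.002
grasp_force: 0.0
```

>>> play_rows([
  {"hand":1,"tx":0,"ty":-0.25,"tz":0.3,"twist":0},
  {"hand":1,"tx":0,"ty":0,"tz":0.3,"twist":0},
  {"hand":1,"tx":0,"ty":0,"tz":0.3,"twist":0},
  {"hand":1,"tx":0,"ty":0,"tz":0.2,"twist":0},
  {"hand":1,"tx":0,"ty":0,"tz":0.2,"twist":0},
  {"hand":1,"tx":0,"ty":0,"tz":0.2,"twist":0},
  {"hand":1,"tx":0,"ty":0,"tz":0.2,"twist":0},
  {"hand":1,"tx":0,"ty":0,"tz":0.1,"twist":0},
  {"hand":1,"tx":0,"ty":0,"tz":0,"twist":0},
  {"hand":1,"tx":0,"ty":0,"tz":0,"twist":0},
])

```text
clock: 8.22
position: [478.7, -234.7, 38.6]
eef_rot: [[0.997, 0.078, 0.001], [0.078, -0.997, -0.0], [0.001, 0.0, -1.0]]
force: [-0.2, 1.2, 4.2]
grip_width: 0.0
grasp_force: 2.3
```

>>> play_rows([
  {"hand":1,"tx":0,"ty":0,"tz":0.1,"twist":0},
  {"hand":1,"tx":0,"ty":0,"tz":0.1,"twist":0},
  {"hand":1,"tx":0,"ty":0,"tz":0.1,"twist":0},
  {"hand":1,"tx":0,"ty":0,"tz":0,"twist":0},
  {"hand":1,"tx":0,"ty":0,"tz":0,"twist":0},
])

```text
clock: 8.63
position: [478.7, -234.7, 37.0]
eef_rot: [[0.997, 0.078, 0.001], [0.078, -0.997, -0.0], [0.001, 0.0, -1.0]]
force: [-3.0, 2.7, 14.9]
grip_width: -0.005
grasp_force: 7.4
```

>>> play_rows([
  {"hand":1,"tx":0,"ty":0,"tz":0,"twist":0},
  {"hand":1,"tx":0,"ty":0,"tz":0,"twist":0},
  {"hand":1,"tx":0,"ty":0,"tz":0,"twist":0},
  {"hand":1,"tx":0,"ty":0,"tz":0,"twist":0},
  {"hand":1,"tx":0,"ty":0,"tz":0,"twist":0},
  {"hand":1,"tx":0,"ty":0,"tz":0,"twist":0},
])

```text
clock: 9.13
position: [478.7, -234.7, 37.0]
eef_rot: [[0.997, 0.078, 0.001], [0.078, -0.997, -0.0], [0.001, 0.0, -1.0]]
force: [-3.2, 0.8, 15.1]
grip_width: 0.002
grasp_force: 7.4
```

```bash
python3 - <<'E'
from cell import env
s=env.read_state();print(s["position"],s["force"])
if s["position"][2]<37.3 and s["force"][2]>9: print(env.job_done())
E
```

```text
[ 478.72807308 -234.68110156   36.983456  ] [-3.21447294  0.77147483 15.14157087]
the job is handed in; nothing more can be done
None
```

I pressed the square key and then the round key down to their stops (both latched), and handed the job in at about 9 s with the fingers holding the bar key fully down at about 15 N; the stop button and the loose things were never touched.

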